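# Hang the rinse basket in the notch of the tank rim

### The job

Pick up the small wire rinse basket with the red handle and hang it by its own hook over the near rim of the steel rinse tank, the basket inside, with the hook sitting right down in the notch of the blue edge strip, then let go. The strip was left at an arbitrary place along the rim, so feel for the notch: let the hook ride lightly along the strip until it drops in, and never press the basket against the tank with more than about 20 N (2 kg). Keep the brass knob in the basket, and leave the glue bottle and the pigment jar where they stand.

Things in the scene. Friction and masses are not known exactly. Their poses are not given: they have to be found in the camera images.
- basket: Open steel wire basket, 60 x 60 x 45 mm high, about 0.16 kg, standing on the worktop. Origin: centre of underside; z up; its hook and handle are on its -x side: a flat strap 20 mm wide (along y) rises there from the basket's wall (x = -30 to -33 mm) and bends over outward into a hook open downward.
- basket_handle (a point): Middle of the red plastic handle block on the hook's roof: 16 mm (x) by 22 mm (y) by 51 mm high; basket frame x -40, y 0, from z 79 to 130 mm. Grip its upper half, firmly and best on the y faces (then drag along the rim cannot tip it), fingertips at least 8 mm above the block's foot to clear the strip. Axes as the basket's.
- hook (a point): Middle of the underside of the hook's roof, which rests on the rim (basket frame x -40, y 0, z 75 mm). Axes as the basket's. The throat is 14 mm wide (basket x -33 to -47 mm), 20 mm long in y; the outer leg, 3 mm thick, hangs 37 mm below this point, its tip bent outward to basket x -53 mm.
- tank: Empty steel rinse tank, open on top, fixed on the worktop, 170 mm (x) by 330 mm (y), inside floor at z 14 mm. Origin: centre of underside; z up; -x is the near side, toward the robot. Near wall 4 mm thick, centred on x = -83 mm; its bare ends are 126 mm high, the other walls up to 130 mm. Rigid: it does not give.
- tank_rim (a point): Mid-length of the near rim, on its centre line (tank x -83, y 0, z 130 mm; axes as the tank's). On the rim sits a blue strip, 8 mm thick, top at z 130; at its middle a notch 26 mm wide, floor at z 120. The notch's centre is anywhere from tank y -35 to +35 mm (no reading gives it); strip covers at least y -80 to +80. It holds fast.
- brass_knob: Loose brass drawer knob, 26 mm across and 30 mm high, 50 g, standing in the basket. Origin: centre of its foot.
- glue_bottle: Squeeze bottle of glue, 65 mm across, 233 mm high, standing to the left of the tank. Bystander. Origin: centre of its underside.
- pigment_jar: Small pigment jar with a black lid, 57 mm across, 70 mm high, standing on the worktop between the robot and the tank. Bystander. Origin: centre of its underside.

How it is judged:
By the outcome, as a careful person would: the job done as asked, in the order asked, and still so for the second after the job is handed in, with the robot touching nothing.
It also fails if it takes over 64 s, if anything falls off the work surface, if the arm or the gripper's body presses on something with over 40 N, if the wrist force passes 120 N, or if a joint passes its speed limit or range.

### The arm

A 6-joint arm with a two-finger parallel gripper is mounted at the origin on a cart in front of the work surface, level with it; the furniture and walls round the work are solid. World frame = base frame: x ahead of the robot, y to its left, z up, the work surface at z = 0. Lengths are in m, angles in degrees, forces in N, time in s.
With the tool pointing down it reaches from about 0.375 to 0.9 m from the base axis. Payload 3.1 kg.
Tool frame: the origin (TCP) lies midway between the tips of the shut fingers; the grasp point (between the pads) lies 19 mm behind it; z points along the fingers, y is the direction in which the jaws open and shut (so a half turn about z gives the same grasp; the last joint's range is limited). The gripper opens to 87 mm and grips with 3 to 60 N. Pads are 19 mm wide; open, the fingers measure 117 mm over their backs; the gripper's body (75 mm by 190 mm) begins 51 mm behind the grasp point.
Start: joints at [66.091, 30.224, 82.088, -0, 67.689, -10.227], TCP at [0.148, 0.607, 0.223] pointing down, gripper open.
Joint ranges: [-176.69, 176.69], [-43.24, 126.21], [12.49, 139.97], [-82, 262], [0, 151.66], [-163.58, 163.58]. Speed limits (degrees/s): [159.86, 159.86, 180, 180, 180, 180].

### API

Orientations are given as a 3x3 rotation matrix whose columns are the frame's x, y, z axes.
In Python, from rig import bot gives the robot as it stands.
- The arm moves only by the tool carry_out, never from a script. Its arguments are lists of equal length, an entry for each row: "grip": the gripper's target within -1 to 1 (fully open at 1, half-way at 0, shut at -1); "slide": the shift along the tool's x, y, z in mm, a list of three; "twist": the turn, a rotation vector about the tool's x, y, z in rad, a list of three. In form: {"grip": [grip, ...], "slide": [[dx, dy, dz], ...], "twist": [[wx, wy, wz], ...]}. A call has 1 to 12 rows; each row shifts and turns the pose as measured when the row begins, along the tool's axes as they then stand; what a row does not reach is not made up. A row lasts 1/10 s, in which the tool goes at most 50 mm and 8.59 degrees, less where a joint would pass 70% of its speed; a pose out of reach is approached as far as the arm can. A call is refused whole if a number of a shift passes 50 or a number of a turn 0.15, either way. A call with a gripper value outside its range is refused whole. The fingers move at their own pace and stop on an object; the grip force is fixed at half the most. Time passes only in rows, so rows that do not move let the fingers close. It gives the time, the measured TCP pose, the force and the opening at its end, in the units of the state.
- bot.read_state(): the state, without advancing time (a new reading comes with each control period).
- bot.capture(name): name is "scene" or "top" or "wrist"; returns a dict with "color" (420x560x3 uint8, red, green, blue), "depth" (420x560 float32, m along the optical axis (not along the pixel's ray), 0 where there is no reading), "fx", "fy", "cx", "cy" (pixels), "position" and "rotation" of the camera in the world; the wrist camera has in their place "T_tool_cam" (4x4, takes a point from camera to tool coordinates, whose origin is the TCP and whose axes are the flange's). Camera axes: x right, y up, looking along -z (the intrinsics and any distortion apply to the point x, -y, -z); pixel columns grow to the right and rows downward; lengths in m; the calibration is good to about 2 mm. The wrist camera is an equidistant fisheye: a pixel r from the principal point sees the ray r / f radians off the axis. A picture is of the moment at which its call begins: read the wrist's pose just before it.
- bot.hand_in(): hands the job in, once; it reports no verdict.
The state is a dict: "time_s": time; "joint_positions": joint angles; "qvel": joint speeds; "tau": joint torques, N m; "position": TCP position; "tcp_rot": TCP orientation; "force": force on the tool from outside, world axes, zero at the start; "moment": the same for the moment, N m; "opening": opening from 0.0 (shut) to 1.0 (fully open).
Only numpy, scipy, OpenCV 4.12 (cv2) and the standard library are available. Lean on these libraries where they do the work, as an engineer would, in place of code of your own. Each camera call takes 0.05 s, during which the arm holds its last target.

## Working session

There is one attempt and no reset: what is moved stays moved. The work goes in short steps, Python scripts to look and compute and a tool call to move; the robot and the scene stay as the last step left them, time stands still between calls to the robot, and variables do not carry over. Pictures are saved under pics/ and viewed, and the job is handed in when it is done.

Besides the shell and the picture viewer there is one more tool, called after "Call:" as name(argument=value, ...) on one line, values as JSON. carry_out: Moves the arm, as the interface text tells. Its arguments: {"type":"object","properties":{"grip":{"type":"array"},"slide":{"type":"array"},"twist":{"type":"array"}},"required":["grip","slide","twist"]}

```bash
ls; mkdir -p pics
python3 - <<'E'
from rig import bot
import cv2, numpy as np, pickle
s=bot.read_state()
for k in s: print(k, np.round(s[k],4).tolist())
d={}
for n in ["scene","top"]:
    c=bot.capture(n); d[n]=c
    cv2.imwrite(f"pics/{n}0.png",c["color"][:,:,::-1])
    print(n,c["fx"],c["fy"],c["cx"],c["cy"],np.round(c["position"],3),np.round(c["rotation"],3).tolist(), [k for k in c])
pickle.dump(d,open("c0.pkl","wb"))
E
```

```text
pics
time_s 0.0
joint_positions [66.0887, 30.2788, 82.1564, -0.0, 67.688, -10.23]
qvel [-0.0352, 0.056, -0.0208, -0.0231, 0.0201, 0.0396]
tau [0.0008, -44.0047, -17.6594, 0.0635, 0.0582, -0.0001]
position [0.1475, 0.6066, 0.2216]
tcp_rot [[-0.9716, 0.2365, -0.0009], [0.2365, 0.9716, -0.002], [0.0004, -0.0021, -1.0]]
force [0.6258, -0.1709, 0.2835]
moment [0.0015, 0.011, -0.0476]
opening 1.0022
scene 383.757799109998 383.757799109998 277.32273793079503 213.86712983664205 [ 0.012 -0.704  0.596] [[0.831, 0.262, -0.49], [-0.556, 0.377, -0.741], [-0.009, 0.888, 0.459]] ['color', 'depth', 'fx', 'fy', 'cx', 'cy', 'position', 'rotation']
top 458.6914604634907 458.6914604634907 272.45254011768253 211.8339351137529 [0.36  0.04  1.404] [[-0.011, 0.992, -0.126], [-1.0, -0.014, -0.017], [-0.019, 0.126, 0.992]] ['color', 'depth', 'fx', 'fy', 'cx', 'cy', 'position', 'rotation']
```

View pics/scene0.png

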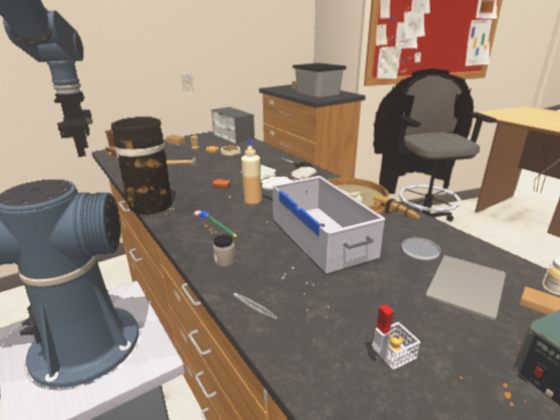

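View pics/top0.png

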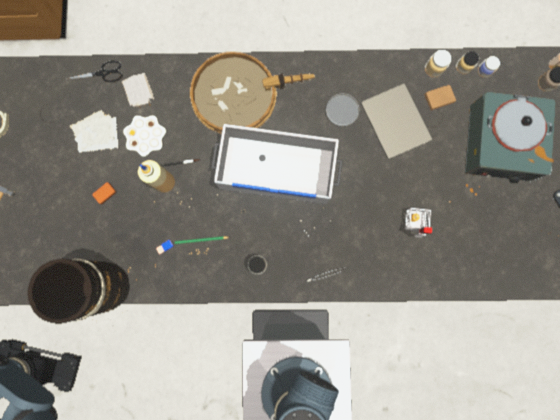

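The scene and top views show the basket with the red handle at top pixel (418,222). The tank is at (277,162), with the blue strip on its near rim from (232,185) to (308,194). The jar is at (257,264) and the bottle at (155,175). Next I'll measure these positions.

```bash
cat > h.py <<'E'
import numpy as np, cv2
def cloud(c):
    h,w=c["depth"].shape; u,v=np.meshgrid(np.arange(w),np.arange(h)); d=c["depth"]
    P=np.stack([(u-c["cx"])/c["fx"]*d,-(v-c["cy"])/c["fy"]*d,-d],-1)
    return P@np.array(c["rotation"]).T+np.array(c["position"]), d>0
E
python3 - <<'E'
from h import *; import pickle
d=pickle.load(open("c0.pkl","rb"))
for n in ["top","scene"]:
    c=d[n];P,ok=cloud(c);col=c["color"].astype(int)
    r,g,b=col[...,0],col[...,1],col[...,2]
    x,y,z=P[...,0],P[...,1],P[...,2]
    print(n,"table z",np.median(z[ok&(x>.35)&(x<.8)&(abs(y)<.5)]))
    red=ok&(r>130)&(g<60)&(b<60)&(y<0)&(x>.3)&(x<.7)&(z>.05)&(z<.2)
    Q=P[red];print("red",len(Q),np.round(np.percentile(Q,[2,50,98],axis=0),4).tolist())
    t=red&(z>np.percentile(Q[:,2],98)-.008); 
    q=P[t][:,:2].astype(np.float32);print("top",len(q),q.mean(0),cv2.minAreaRect(q*1000))
    blue=ok&(b>120)&(r<80)&(x>.3)&(x<.8)&(abs(y)<.3)&(z>.09)
    Q=P[blue];print("blue",len(Q),np.round(np.percentile(Q,[1,50,99],axis=0),4).tolist())
    t=blue&(z>.122);q=P[t][:,:2].astype(np.float32);print(cv2.minAreaRect(q*1000),np.median(P[t][:,2]))
    rim=ok&(z>.115)&(z<.14)&(x>.4)&(x<.8)&(abs(y)<.3)
    q=P[rim][:,:2].astype(np.float32);print("rim",len(q),cv2.minAreaRect(q*1000))
    bk=ok&(z>.012)&(z<.17)&(x>.35)&(x<.6)&(y<-.2)&(y>-.5)
    q=P[bk];print("basket",len(q),np.round(np.percentile(q,[1,50,99],axis=0),4).tolist())
    s=bk&(z<.06);print(cv2.minAreaRect(P[s][:,:2].astype(np.float32)*1000))
    jar=ok&(z>.05)&(z<.1)&(x>.3)&(x<.5)&(y>-.05)&(y<.2);q=P[jar];print("jar",len(q),np.round(np.percentile(q,[2,50,98],axis=0),4).tolist())
    bo=ok&(z>.05)&(z<.3)&(x>.4)&(x<.75)&(y>.24)&(y<.45);q=P[bo];print("bottle",len(q),np.round(np.percentile(q,[2,50,98],axis=0),4).tolist())
c=d["top"]["color"]; cv2.imwrite("pics/topb.png",cv2.resize(c[190:250,385:455,::-1],None,fx=8,fy=8,interpolation=cv2.INTER_CUBIC))
cv2.imwrite("pics/topt.png",cv2.resize(c[115:205,200:350,::-1],None,fx=5,fy=5,interpolation=cv2.INTER_CUBIC))
c=d["scene"]["color"]; cv2.imwrite("pics/scb.png",cv2.resize(c[295:375,360:430,::-1],None,fx=7,fy=7,interpolation=cv2.INTER_CUBIC))
E
```

```text
top table z 0.002643422796606565
red 14 [[0.4589, -0.373, 0.1198], [0.4613, -0.3653, 0.1292], [0.4678, -0.3561, 0.1338]]
top 12 [ 0.46316162 -0.36528143] ((463.3017578125, -364.42755126953125), (17.338077545166016, 8.649206161499023), 88.04743957519531)
blue 163 [[0.5641, -0.0539, 0.0992], [0.5818, 0.0573, 0.1198], [0.6008, 0.1729, 0.1351]]
((583.1607055664062, 57.88282012939453), (228.3335418701172, 4.0498504638671875), 81.02037048339844) 0.12887363691882858
rim 1074 ((668.9988403320312, 50.64031982421875), (334.5257568359375, 175.64529418945312), 80.90363311767578)
basket 351 [[0.4546, -0.4038, 0.0131], [0.4945, -0.3622, 0.0436], [0.5379, -0.339, 0.134]]
((495.6746520996094, -369.8114318847656), (61.680023193359375, 84.2413558959961), 81.43004608154297)
jar 293 [[0.3518, 0.0843, 0.0515], [0.3775, 0.1096, 0.0704], [0.4038, 0.1357, 0.0761]]
bottle 701 [[0.6049, 0.3695, 0.0554], [0.6276, 0.3897, 0.1645], [0.6631, 0.4293, 0.2209]]
scene table z 0.001143300754469223
red 175 [[0.4557, -0.3792, 0.086], [0.46, -0.3769, 0.1186], [0.4682, -0.3611, 0.1313]]
top 78 [ 0.46112496 -0.37058043] ((461.7442321777344, -369.0173034667969), (20.103179931640625, 13.651288032531738), 88.80671691894531)
blue 386 [[0.5611, -0.0582, 0.0979], [0.5774, 0.039, 0.1152], [0.5984, 0.1722, 0.1314]]
((580.8554077148438, 54.288761138916016), (233.8363800048828, 6.292834281921387), 80.82056427001953) 0.12720118437950045
rim 1296 ((665.1702880859375, 48.875701904296875), (336.28125, 175.69625854492188), 81.2973861694336)
basket 1258 [[0.4519, -0.4048, 0.0133], [0.4712, -0.3743, 0.0455], [0.5355, -0.3467, 0.131]]
((492.81512451171875, -371.95556640625), (62.124046325683594, 84.88214111328125), 84.61672973632812)
jar 292 [[0.349, 0.0824, 0.0507], [0.3691, 0.097, 0.0691], [0.3958, 0.1295, 0.0725]]
bottle 757 [[0.6018, 0.3677, 0.0529], [0.623, 0.3807, 0.1257], [0.6568, 0.4112, 0.2142]]
```

View pics/topb.png

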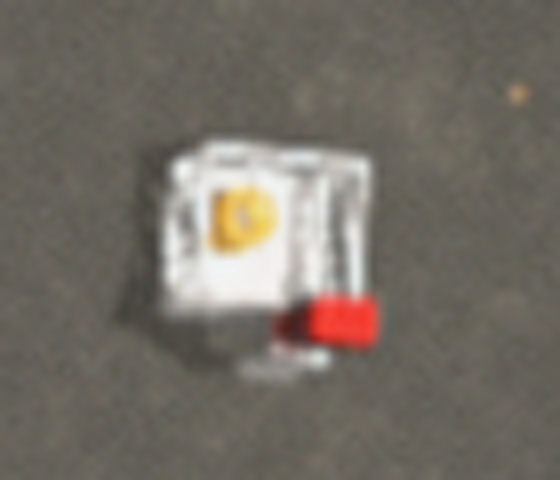

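View pics/topt.png

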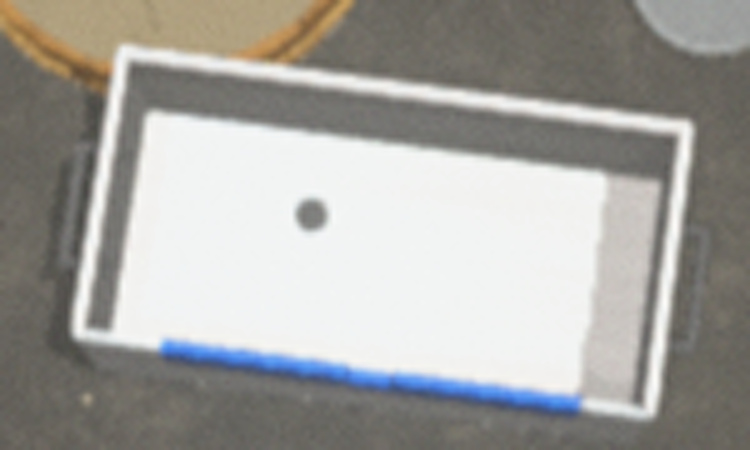

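View pics/scb.png

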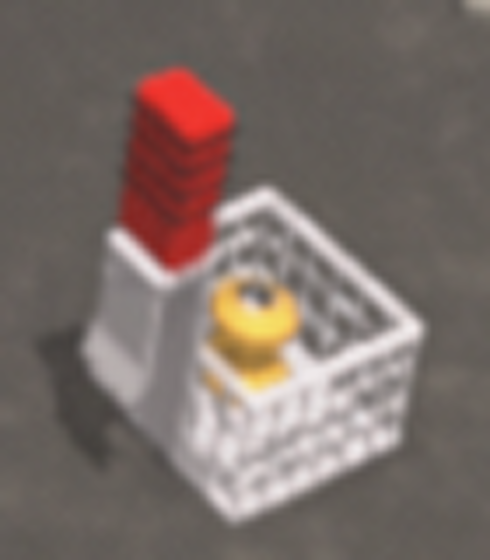

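Run:
```python
from h import *; import pickle
d=pickle.load(open("c0.pkl","rb"))
for n in ["top","scene"]:
    P,ok=cloud(d[n]); x,y,z=P[...,0],P[...,1],P[...,2]
    m=ok&(z>.15)&(z<.9)&(x<1.)&(x>.15)&(abs(y)<.8)
    for xa in np.arange(.15,1,.1):
        print(n,round(xa,2),[int(1000*z[m&(x>=xa)&(x<xa+.1)&(y>=ya)&(y<ya+.1)].max()) if (m&(x>=xa)&(x<xa+.1)&(y>=ya)&(y<ya+.1)).any() else 0 for ya in np.arange(-.8,.8,.1)])
```

```text
top 0.15 [0, 0, 0, 0, 0, 0, 0, 0, 0, 0, 0, 0, 618, 611, 438, 0]
top 0.25 [0, 0, 0, 0, 0, 0, 0, 0, 0, 0, 0, 0, 302, 305, 305, 0]
top 0.35 [0, 0, 0, 0, 0, 0, 0, 0, 0, 0, 0, 0, 0, 304, 305, 0]
top 0.45 [0, 0, 0, 0, 0, 0, 0, 0, 0, 0, 0, 0, 0, 0, 0, 0]
top 0.55 [0, 0, 0, 0, 0, 0, 0, 0, 0, 0, 0, 219, 236, 0, 0, 0]
top 0.65 [0, 170, 0, 0, 0, 0, 0, 0, 0, 0, 0, 190, 191, 0, 0, 0]
top 0.75 [0, 174, 0, 0, 0, 0, 0, 0, 0, 0, 0, 0, 0, 0, 0, 0]
top 0.85 [0, 0, 0, 0, 0, 0, 0, 0, 0, 0, 0, 0, 0, 0, 0, 0]
top 0.95 [0, 0, 0, 0, 0, 0, 0, 0, 0, 0, 0, 0, 0, 0, 0, 0]
scene 0.15 [0, 0, 0, 0, 0, 0, 0, 0, 0, 0, 0, 0, 613, 604, 549, 0]
scene 0.25 [0, 0, 0, 0, 0, 0, 0, 0, 0, 0, 0, 0, 300, 300, 301, 0]
scene 0.35 [0, 0, 0, 0, 0, 0, 0, 0, 0, 0, 0, 0, 219, 300, 300, 0]
scene 0.45 [0, 0, 0, 0, 0, 0, 0, 0, 0, 0, 0, 0, 0, 0, 0, 0]
scene 0.55 [0, 0, 0, 0, 0, 0, 0, 0, 0, 0, 0, 228, 231, 0, 0, 0]
scene 0.65 [0, 0, 0, 0, 0, 0, 0, 0, 0, 0, 0, 182, 169, 0, 0, 0]
scene 0.75 [0, 0, 0, 0, 0, 0, 0, 0, 0, 0, 0, 0, 0, 0, 0, 0]
scene 0.85 [0, 0, 0, 0, 0, 0, 0, 0, 0, 0, 0, 0, 0, 0, 0, 0]
scene 0.95 [0, 0, 0, 0, 0, 0, 0, 0, 0, 0, 0, 0, 0, 0, 0, 0]
```

Call:
carry_out(grip=[1, 1, 1, 1, 1], slide=[[0, 0, -40], [0, 0, -40], [0, 0, -40], [0, 0, -40], [0, 0, -20]], twist=[[0, 0, 0], [0, 0, 0], [0, 0, 0], [0, 0, 0], [0, 0, 0]])

```text
time_s: 0.6
position: [0.1464, 0.6039, 0.3993]
tcp_rot: [[-0.972, 0.237, -0.009], [0.237, 0.971, -0.02], [0.004, -0.021, -1.0]]
force: [0.2, 0.7, -0.4]
opening: 0.996
```

```bash
cat > goto.py <<'E'
import sys,json
from rig import bot
from h import *
from scipy.spatial.transform import Rotation as R
# args: yaw (deg of jaw-y axis relative to world y, None keep) then waypoints x,y,z
def plan(wps,yaw=None,step=45,sgn=None):
    s=bot.read_state();p=np.array(s["position"]);T=np.array(s["tcp_rot"])
    print("pos",p.round(4),"f",np.round(s["force"],2),"m",np.round(s["moment"],2),"open",round(s["opening"],3),"t",s["time_s"])
    if yaw is not None:
        a=np.deg2rad(yaw); y=np.array([-np.sin(a),np.cos(a),0])
        if y@T[:,1]<0:y=-y
        z=np.array([0,0,-1.]);G=np.stack([np.cross(y,z),y,z],1)
        print("twist",R.from_matrix(T.T@G).as_rotvec().round(4).tolist())
    for w in wps:
        d=(np.array(w)-p)*1000; n=max(1,int(np.ceil(np.linalg.norm(d)/step)))
        print(n,"x",(T.T@d/n).round(1).tolist()); p=np.array(w)
if __name__=="__main__":
    a=sys.argv[1]; plan([list(map(float,q.split(","))) for q in sys.argv[2:]],None if a=="-" else float(a))
E
python3 goto.py -8 .30,.50,.39 .45,.25,.37 .50,0,.33 .46,-.30,.30
```

```text
pos [0.1464 0.6039 0.3993] f [ 0.25  0.68 -0.38] m [0.06 0.05 0.03] open 0.996 t 0.6
twist [-0.0213, -0.0049, -0.0994]
5 x [-34.8, -12.9, 2.0]
7 x [-29.3, -29.6, 3.4]
6 x [-18.0, -38.4, 7.4]
7 x [-4.6, -42.9, 5.2]
```

Call:
carry_out(grip=[1, 1, 1, 1, 1, 1, 1, 1, 1, 1, 1, 1], slide=[[-35, -13, 1], [-35, -13, 1], [-35, -13, 1], [-35, -13, 1], [-35, -13, 1], [-29, -30, 2], [-29, -30, 2], [-29, -30, 2], [-29, -30, 2], [-29, -30, 2], [-29, -30, 2], [-29, -30, 2]], twist=[[0, 0, 0], [0, 0, 0], [0, 0, 0], [0, 0, 0], [0, 0, 0], [0, 0, 0], [0, 0, 0], [0, 0, 0], [0, 0, 0], [0, 0, 0], [0, 0, 0], [0, 0, 0]])

```text
time_s: 1.8
position: [0.4566, 0.2399, 0.3818]
tcp_rot: [[-0.974, 0.225, -0.011], [0.225, 0.974, -0.014], [0.008, -0.016, -1.0]]
force: [0.7, 0.5, 0.0]
opening: 0.999
```

```bash
python3 goto.py -8 .50,0,.35 .46,-.33,.30
```

```text
pos [0.4566 0.2399 0.3818] f [0.74 0.49 0.03] m [ 0.04 -0.06 -0.01] open 0.999 t 1.8
twist [-0.0159, -0.0086, -0.0872]
6 x [-16.1, -37.2, 5.8]
8 x [-4.5, -41.2, 6.9]
```

Call:
carry_out(grip=[1, 1, 1, 1, 1, 1, 1, 1, 1, 1, 1, 1], slide=[[-16, -37, 6], [-16, -37, 6], [-16, -37, 6], [-16, -37, 6], [-16, -37, 6], [-16, -37, 6], [-4, -41, 7], [-4, -41, 7], [-4, -41, 7], [-4, -41, 7], [-4, -41, 7], [-4, -41, 7]], twist=[[0, 0, 0], [0, 0, 0], [0, 0, 0], [0, 0, 0], [0, 0, 0], [0, 0, 0], [0, 0, -0.04], [0, 0, -0.04], [0, 0, 0], [0, 0, 0], [0, 0, 0], [0, 0, 0]])

```text
time_s: 3.0
position: [0.4814, -0.2649, 0.3029]
tcp_rot: [[-0.99, 0.144, -0.015], [0.144, 0.99, -0.01], [0.014, -0.012, -1.0]]
force: [0.8, 1.2, 0.5]
opening: 1.0
```

```bash
python3 goto.py -8 .47,-.34,.28
python3 - <<'E'
from rig import bot
import cv2,pickle
s=bot.read_state(); c=bot.capture("wrist"); pickle.dump((s,c),open("w1.pkl","wb"))
cv2.imwrite("pics/w1.png",c["color"][:,:,::-1]); print(c["fx"],c["cx"],c["cy"],c["T_tool_cam"].round(3).tolist())
t=bot.capture("top");cv2.imwrite("pics/top1.png",t["color"][:,:,::-1])
E
```

```text
pos [ 0.4814 -0.2649  0.3029] f [0.81 1.16 0.5 ] m [-0.03 -0.02 -0.04] open 1.0 t 3.0
twist [-0.0124, -0.0139, -0.0045]
2 x [0.1, -37.9, 11.9]
325.19226210127806 283.72073577288785 204.4357333883593 [[-0.001, 0.97, 0.243, 0.067], [1.0, 0.001, -0.0, 0.001], [-0.0, 0.243, -0.97, -0.162], [0.0, 0.0, 0.0, 1.0]]
```

View pics/w1.png

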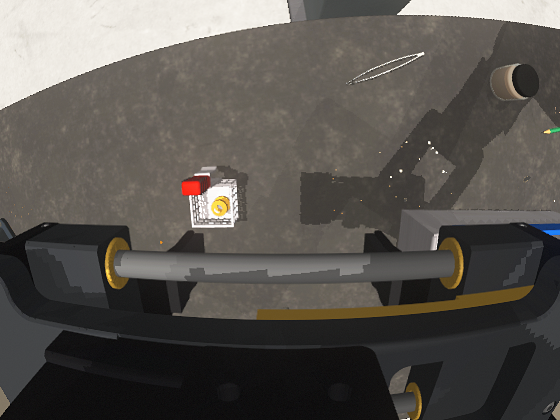

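The wrist view shows the basket at (213,205) with its handle at (195,187). The knob is in the basket at (221,206). I'll refine the handle position and yaw.

```bash
cat >> h.py <<'E'
def wcloud(s,c):
    h,w=c["depth"].shape; u,v=np.meshgrid(np.arange(w),np.arange(h)); d=c["depth"]
    a=(u-c["cx"])/c["fx"]; b=(v-c["cy"])/c["fy"]; r=np.hypot(a,b)+1e-12
    k=np.tan(r)/r
    P=np.stack([a*k*d,-b*k*d,-d],-1); T=np.array(c["T_tool_cam"])
    Q=P@T[:3,:3].T+T[:3,3]
    return Q@np.array(s["tcp_rot"]).T+np.array(s["position"]), d>0
E
cat > bask.py <<'E'
from h import *
import pickle,sys
s,c=pickle.load(open(sys.argv[1],"rb"))
P,ok=wcloud(s,c);col=c["color"].astype(int);r,g,b=[col[...,i] for i in range(3)]
x,y,z=P[...,0],P[...,1],P[...,2]
print("table",np.median(z[ok&(abs(x-.45)<.1)&(abs(y+.28)<.15)]))
near=ok&(abs(x-.48)<.08)&(abs(y+.37)<.08)
red=near&(r>110)&(g<60)&(b<60)
Q=P[red];print("red",len(Q),np.percentile(Q,[2,50,98],axis=0).round(4).tolist())
t=red&(z>.122);print("top",len(P[t]),cv2.minAreaRect(P[t][:,:2].astype(np.float32)*1000),P[t][:,2].mean())
m=near&(z>.035)&(z<.055)&~red; print("rim",m.sum(),cv2.minAreaRect(P[m][:,:2].astype(np.float32)*1000))
m=near&(z>.012)&(z<.055)&~red; print("body",m.sum(),cv2.minAreaRect(P[m][:,:2].astype(np.float32)*1000))
E
python3 bask.py w1.pkl; python3 -c "
import cv2;i=cv2.imread('pics/w1.png');cv2.imwrite('pics/w1c.png',cv2.resize(i[150:240,165:265],None,fx=6,fy=6,interpolation=2))"
```

```text
table 0.39495212324565465
red 304 [[0.4557, -0.3758, 0.0869], [0.4632, -0.3638, 0.1285], [0.4709, -0.355, 0.1304]]
top 256 ((463.271484375, -365.9717102050781), (20.78363609313965, 14.475226402282715), 81.14672088623047) 0.1285121961073509
rim 473 ((492.3468322753906, -369.62872314453125), (61.08024597167969, 83.88725280761719), 83.002197265625)
body 1015 ((492.2261657714844, -369.429443359375), (62.02679443359375, 83.25875091552734), 82.00350952148438)
```

View pics/w1c.png

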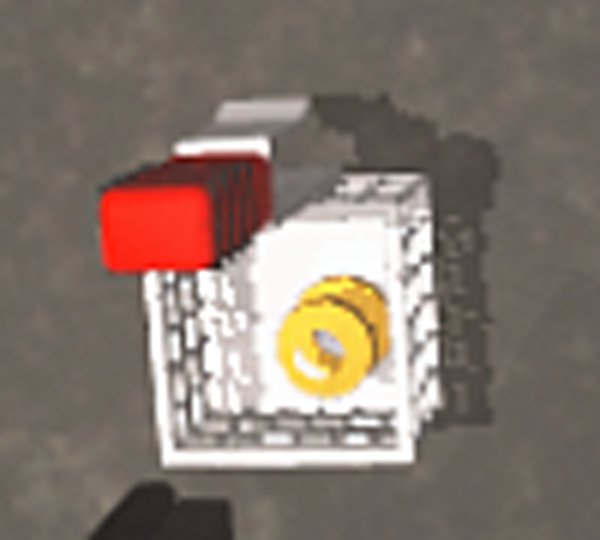

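```bash
python3 goto.py -8.2 .463,-.366,.20
```

```text
pos [ 0.4812 -0.2684  0.302 ] f [-0.5   0.05 -0.37] m [ 0.08  0.02 -0.01] open 0.995 t 3.1
twist [-0.0145, -0.0147, -0.0065]
4 x [0.5, -24.4, 25.9]
```

Call:
carry_out(grip=[1, 1, 1, 1, 1], slide=[[0, -24, 26], [0.5, -24, 26], [0.5, -24, 26], [0.5, -24, 26], [0, 0, 0]], twist=[[-0.014, -0.014, -0.006], [0, 0, 0], [0, 0, 0], [0, 0, 0], [0, 0, 0]])

```text
time_s: 3.6
position: [0.4654, -0.3645, 0.1948]
tcp_rot: [[-0.99, 0.143, 0.001], [0.143, 0.99, 0.003], [-0.001, 0.003, -1.0]]
force: [0.6, 0.6, -0.5]
opening: 0.998
```

```bash
python3 - <<'E'
from rig import bot
import cv2,pickle
s=bot.read_state(); c=bot.capture("wrist"); pickle.dump((s,c),open("w2.pkl","wb"))
cv2.imwrite("pics/w2.png",c["color"][:,:,::-1])
E
python3 bask.py w2.pkl; python3 goto.py -8.2 .463,-.366,.094
```

```text
table 0.2814794882913314
red 722 [[0.4552, -0.3762, 0.0845], [0.461, -0.3663, 0.1287], [0.4703, -0.3565, 0.1304]]
top 586 ((463.18865966796875, -366.3837585449219), (21.28925323486328, 15.244858741760254), 81.8143081665039) 0.12879077131411726
rim 653 ((491.0279235839844, -370.1273498535156), (61.2292594909668, 81.8619384765625), 82.9654769897461)
body 1324 ((491.8974609375, -370.2346496582031), (61.2292594909668, 83.61418151855469), 82.9654769897461)
pos [ 0.4662 -0.3635  0.1964] f [-0.43 -0.63 -0.32] m [ 0.08 -0.05 -0.1 ] open 1.0 t 3.65
twist [0.0027, 0.0027, 0.0]
3 x [1.0, -1.1, 34.1]
```

View pics/w2.png

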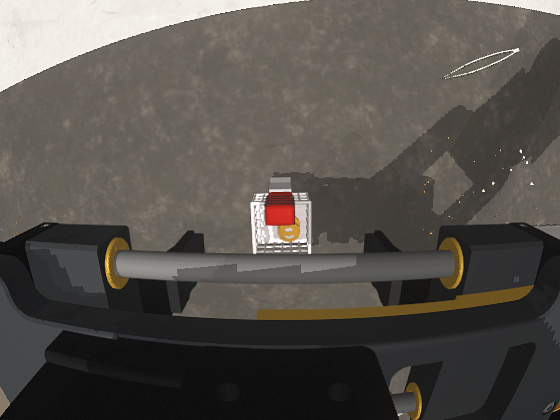

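The handle at (280,210) is centred between the fingers, and the yaw agrees at about -7.6°. I'll descend and grip.

Call:
carry_out(grip=[1, 1, 1, 1, 1, -1, -1, -1, -1, -1, -1, -1], slide=[[1, -1, 30], [1, -1, 30], [1, -1, 25], [0, 0, 14], [0, 0, 2], [0, 0, 0], [0, 0, 0], [0, 0, 0], [0, 0, 0], [0, 0, 0], [0, 0, 0], [0, 0, 0]], twist=[[0, 0, 0.004], [0, 0, 0], [0, 0, 0], [0, 0, 0], [0, 0, 0], [0, 0, 0], [0, 0, 0], [0, 0, 0], [0, 0, 0], [0, 0, 0], [0, 0, 0], [0, 0, 0]])

```text
time_s: 4.85
position: [0.4724, -0.3619, 0.1065]
tcp_rot: [[-0.99, 0.14, 0.019], [0.14, 0.99, -0.009], [-0.02, -0.007, -1.0]]
force: [-0.2, 0.3, 0.0]
opening: 0.449
```

```bash
python3 goto.py -7.8 .463,-.366,.30
```

```text
pos [ 0.4724 -0.3619  0.1065] f [-0.22  0.25  0.03] m [-0.02 -0.03  0.01] open 0.449 t 4.85
twist [-0.0068, 0.0196, -0.0044]
5 x [1.0, -1.3, -38.7]
```

Call:
carry_out(grip=[-0.1, -0.1], slide=[[8.5, -5, 11.5], [0, 0, 0]], twist=[[-0.007, 0.02, -0.004], [0, 0, 0]])

```text
time_s: 5.05
position: [0.4626, -0.3662, 0.0941]
tcp_rot: [[-0.991, 0.136, -0.002], [0.136, 0.991, 0.001], [0.002, 0.0, -1.0]]
force: [-1.4, -0.2, -0.6]
opening: 0.448
```

```bash
python3 goto.py -7.8 .463,-.366,.095
```

```text
pos [ 0.4626 -0.3662  0.0941] f [-1.36 -0.19 -0.62] m [0.07 0.02 0.01] open 0.448 t 5.05
twist [0.0005, -0.002, 0.0001]
1 x [-0.3, 0.2, -0.9]
```

Call:
carry_out(grip=[-1, -1, -1, -1], slide=[[0, 0, 0], [0, 0, 0], [0, 0, 0], [0, 0, 0]], twist=[[0, 0, 0], [0, 0, 0], [0, 0, 0], [0, 0, 0]])

```text
time_s: 5.45
position: [0.4618, -0.3664, 0.0928]
tcp_rot: [[-0.991, 0.137, -0.003], [0.137, 0.991, 0.002], [0.004, 0.002, -1.0]]
force: [-0.4, -1.0, -0.2]
opening: 0.252
```

```bash
python3 goto.py -7.8 .463,-.366,.095
```

```text
pos [ 0.4618 -0.3664  0.0928] f [-0.35 -0.99 -0.16] m [-0.03  0.13 -0.02] open 0.252 t 5.45
twist [0.0019, -0.0038, -0.001]
1 x [-1.1, 0.5, -2.2]
```

Call:
carry_out(grip=[-1, -1, -1, -1, -1, -1, -1, -1, -1, -1], slide=[[0, 0, 0], [0, 0, 0], [0, 0, -5], [0, 0, -15], [0, 0, -25], [0, 0, -30], [0, 0, -35], [0, 0, -35], [0, 0, -25], [0, 0, -10]], twist=[[0, 0, 0], [0, 0, 0], [0, 0, 0], [0, 0, 0], [0, 0, 0], [0, 0, 0], [0, 0, 0], [0, 0, 0], [0, 0, 0], [0, 0, 0]])

```text
time_s: 6.45
position: [0.4598, -0.3624, 0.2758]
tcp_rot: [[-0.991, 0.135, -0.014], [0.135, 0.991, 0.015], [0.016, 0.013, -1.0]]
force: [0.8, -0.1, -2.7]
opening: 0.254
```

```bash
python3 goto.py -9 .575,.004,.27;  python3 - <<'E'
from rig import bot
import cv2,pickle
s=bot.read_state(); c=bot.capture("wrist"); pickle.dump((s,c),open("w3.pkl","wb"))
cv2.imwrite("pics/w3.png",c["color"][:,:,::-1])
E
```

```text
pos [ 0.4598 -0.3624  0.2758] f [ 0.8  -0.14 -2.73] m [-0.02  0.1  -0.03] open 0.254 t 6.45
twist [0.0127, -0.0158, 0.0214]
9 x [-7.2, 42.1, 1.1]
```

View pics/w3.png

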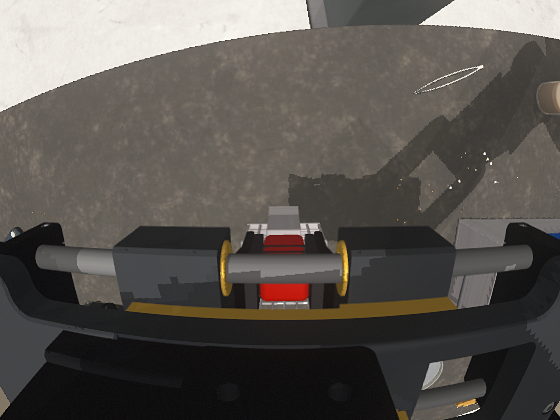

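The basket is gripped and lifted, with the red block between the pads at (284,265), and Fz shows the load. I'll move above the tank's near rim.

Call:
carry_out(grip=[-1, -1, -1, -1, -1, -1, -1, -1, -1, -1, -1, -1], slide=[[-2, 12, 0], [-4, 25, 0], [-6, 35, 0], [-7, 40, 0], [-7, 42, 0], [-7, 42, 0], [-7, 42, 0], [-7, 40, 0], [-7, 38, 0], [-6, 32, 0], [-3, 20, 0], [-1, 8, 0]], twist=[[0.006, -0.008, 0.01], [0.006, -0.008, 0.01], [0, 0, 0], [0, 0, 0], [0, 0, 0], [0, 0, 0], [0, 0, 0], [0, 0, 0], [0, 0, 0], [0, 0, 0], [0, 0, 0], [0, 0, 0]])

```text
time_s: 7.7
position: [0.5713, 0.027, 0.2544]
tcp_rot: [[-0.986, 0.164, -0.038], [0.163, 0.986, 0.023], [0.041, 0.016, -0.999]]
force: [-0.5, -0.8, -2.7]
opening: 0.25
```

```bash
python3 goto.py -9 .575,.004,.26;  python3 - <<'E'
from rig import bot
import cv2,pickle
from h import *
s=bot.read_state(); c=bot.capture("wrist"); pickle.dump((s,c),open("w4.pkl","wb"))
cv2.imwrite("pics/w4.png",c["color"][:,:,::-1])
P,ok=wcloud(s,c);col=c["color"].astype(int);r,g,b=[col[...,i] for i in range(3)]
blue=ok&(b>120)&(r<80)&(P[...,2]>.09)&(P[...,2]<.15)
t=P[blue];print(len(t),np.percentile(t,[1,50,99],axis=0).round(4).tolist())
q=P[blue&(P[...,2]>.125)];print(cv2.minAreaRect(q[:,:2].astype(np.float32)*1000),len(q))
E
```

```text
pos [0.5713 0.027  0.2544] f [-0.49 -0.79 -2.73] m [-0.    0.04  0.02] open 0.25 t 7.7
twist [0.0164, -0.0407, -0.0075]
1 x [-7.1, -22.0, -6.3]
1792 [[0.561, -0.0563, 0.098], [0.5824, 0.0777, 0.1176], [0.6019, 0.1741, 0.1304]]
((582.1015625, 58.82020950317383), (238.15835571289062, 7.69315767288208), 80.87169647216797) 553
```

View pics/w4.png

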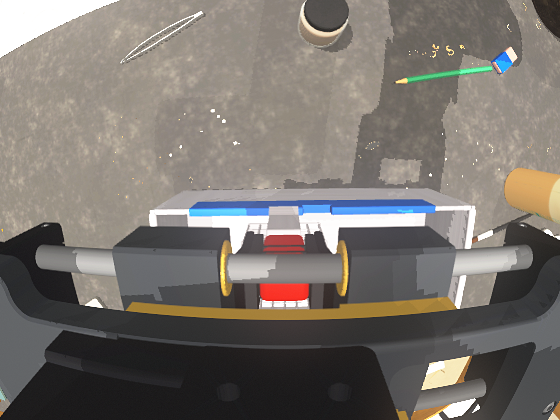

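The wrist view shows the strip from (190,208) to (435,208) and a lower gap near (316,209), which is likely the notch. The hook is at (284,215). I'll level the tool, align on the solid strip to the right of the notch, and lower.

Call:
carry_out(grip=[-1, -1, -1, -1], slide=[[-4, -5, 0], [-1, 0, 10], [0, 0, 10], [0, 0, 0]], twist=[[0.016, -0.04, -0.007], [0, 0, 0], [0, 0, 0], [0, 0, 0]])

```text
time_s: 8.15
position: [0.5714, 0.0209, 0.2285]
tcp_rot: [[-0.987, 0.158, -0.01], [0.158, 0.987, 0.002], [0.01, 0.0, -1.0]]
force: [-1.2, 0.9, -3.6]
opening: 0.248
```

```bash
python3 goto.py -9.1 .575,.022,.205
```

```text
pos [0.5714 0.0209 0.2285] f [-1.2   0.95 -3.65] m [ 0.02  0.08 -0.04] open 0.248 t 8.15
twist [0.0001, -0.0102, 0.0002]
1 x [-3.6, 1.6, 23.5]
```

Call:
carry_out(grip=[-1, -1, -1, -1], slide=[[-3.5, 1, 8], [0, 0, 8], [0, 0, 6], [0, 0, 0]], twist=[[0, -0.01, 0], [0, 0, 0], [0, 0, 0], [0, 0, 0]])

```text
time_s: 8.55
position: [0.5749, 0.0197, 0.2034]
tcp_rot: [[-0.987, 0.161, -0.002], [0.161, 0.987, 0.0], [0.002, 0.0, -1.0]]
force: [-0.2, 0.3, -2.5]
opening: 0.25
```

```bash
python3 goto.py -9.1 .575,.022,.16;  python3 - <<'E'
from rig import bot
import cv2,pickle
from h import *
s=bot.read_state(); c=bot.capture("wrist"); pickle.dump((s,c),open("w5.pkl","wb"))
cv2.imwrite("pics/w5.png",cv2.resize(c["color"][170:320,140:480,::-1],None,fx=2.3,fy=2.3,interpolation=2))
P,ok=wcloud(s,c);col=c["color"].astype(int);r,g,b=[col[...,i] for i in range(3)]
blue=ok&(b>120)&(r<80)&(P[...,2]>.09)&(P[...,2]<.15)
q=P[blue&(P[...,2]>.125)];print(cv2.minAreaRect(q[:,:2].astype(np.float32)*1000),len(q))
c=bot.capture("scene");cv2.imwrite("pics/s5.png",cv2.resize(c["color"][150:280,240:400,::-1],None,fx=4.5,fy=4.5,interpolation=2))
E
```

```text
pos [0.5749 0.0197 0.2034] f [-0.25  0.26 -2.5 ] m [-0.04  0.13 -0.02] open 0.25 t 8.55
twist [0.0002, -0.0019, -0.003]
1 x [0.2, 2.2, 43.4]
((582.5560302734375, 59.027366638183594), (237.7298583984375, 8.004058837890625), 81.21354675292969) 427
```

View pics/w5.png

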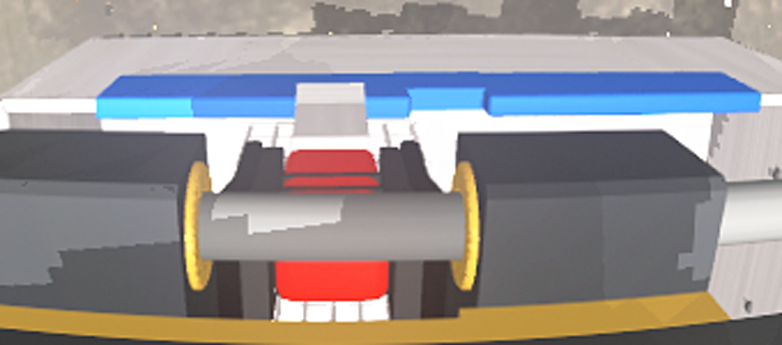

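View pics/s5.png

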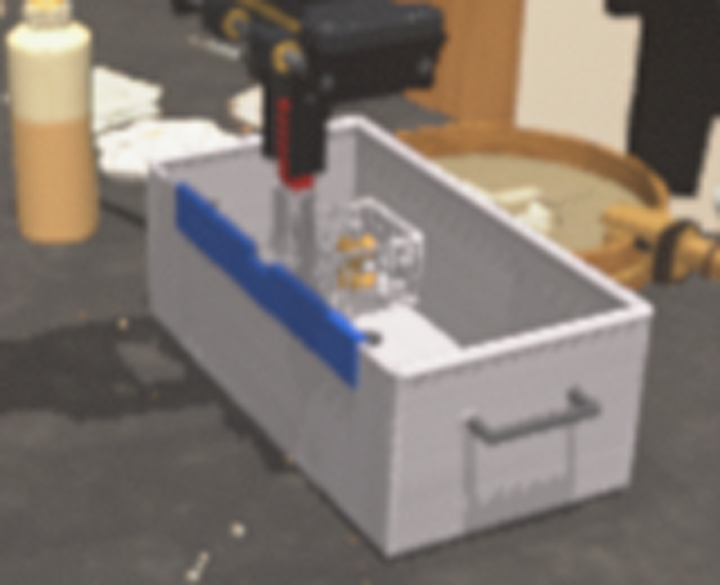

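The notch shows at (448,95) in the crop, right of the hook at (330,95). The basket hangs inside with the knob in it. I'll lower in stages.

Call:
carry_out(grip=[-1, -1, -1], slide=[[0, 0, 7], [0, 0, 6], [0, 0, 0]], twist=[[0, 0, 0], [0, 0, 0], [0, 0, 0]])

```text
time_s: 8.95
position: [0.5764, 0.0198, 0.1914]
tcp_rot: [[-0.987, 0.161, 0.003], [0.161, 0.987, -0.0], [-0.003, 0.0, -1.0]]
force: [-1.2, 0.2, -2.2]
opening: 0.255
```

```bash
python3 goto.py -9.0 .575,.022,.16
```

```text
pos [0.5764 0.0198 0.1914] f [-1.23  0.16 -2.2 ] m [0.03 0.08 0.02] open 0.255 t 8.95
twist [0.0002, 0.0025, -0.0043]
1 x [1.8, 2.0, 31.4]
```

Call:
carry_out(grip=[-1, -1, -1], slide=[[1.5, 1, 5], [0.3, 0, 5], [0.2, 0, 4]], twist=[[0, 0, -0.004], [0, 0, 0], [0, 0, 0]])

```text
time_s: 9.25
position: [0.575, 0.0213, 0.1769]
tcp_rot: [[-0.988, 0.156, 0.004], [0.156, 0.988, -0.0], [-0.004, 0.0, -1.0]]
force: [0.0, -0.2, -2.4]
opening: 0.244
```

```bash
python3 goto.py -9.0 .575,.022,.16
```

```text
pos [0.575  0.0213 0.1769] f [ 0.04 -0.23 -2.44] m [-0.04  0.12  0.02] open 0.244 t 9.25
twist [0.0003, 0.0042, 0.0002]
1 x [0.2, 0.7, 16.9]
```

Call:
carry_out(grip=[-1, -1, -1, -1, -1], slide=[[0.3, 0, 5], [0.2, 0, 5], [0.2, 0, 4], [0, 0, 3], [0, 0, 0]], twist=[[0, 0.004, 0], [0, 0, 0], [0, 0, 0], [0, 0, 0], [0, 0, 0]])

```text
time_s: 9.75
position: [0.5738, 0.0215, 0.1574]
tcp_rot: [[-0.988, 0.156, -0.002], [0.156, 0.988, 0.001], [0.002, 0.0, -1.0]]
force: [-0.1, -0.2, -3.1]
opening: 0.249
```

```bash
python3 goto.py -9.0 .575,.022,.152
```

```text
pos [0.5738 0.0215 0.1574] f [-0.14 -0.16 -3.05] m [-0.01  0.1   0.04] open 0.249 t 9.75
twist [0.0002, -0.002, 0.0003]
1 x [-1.1, 0.7, 5.4]
```

Now feeling for the strip in small steps.

Call:
carry_out(grip=[-1, -1, -1], slide=[[-1, 0, 2], [0, 0, 2], [0, 0, 1]], twist=[[0, -0.002, 0], [0, 0, 0], [0, 0, 0]])

```text
time_s: 10.05
position: [0.5753, 0.0212, 0.1524]
tcp_rot: [[-0.988, 0.156, 0.001], [0.156, 0.988, 0.0], [-0.001, 0.0, -1.0]]
force: [-0.3, -0.2, -3.0]
opening: 0.252
```

Call:
carry_out(grip=[-1, -1], slide=[[0, 0, 1], [0, 0, 1]], twist=[[0, 0, 0], [0, 0, 0]])

```text
time_s: 10.25
position: [0.5755, 0.0211, 0.1505]
tcp_rot: [[-0.988, 0.156, 0.002], [0.156, 0.988, -0.0], [-0.002, 0.0, -1.0]]
force: [0.5, -0.3, -2.9]
opening: 0.242
```

Call:
carry_out(grip=[-1], slide=[[0, 0, 1]], twist=[[0, 0, 0]])

```text
time_s: 10.35
position: [0.5756, 0.0212, 0.1495]
tcp_rot: [[-0.988, 0.156, 0.002], [0.156, 0.988, -0.0], [-0.002, 0.0, -1.0]]
force: [0.2, 0.8, -2.3]
opening: 0.251
```

Call:
carry_out(grip=[-1], slide=[[0, 0, 1]], twist=[[0, 0, 0]])

```text
time_s: 10.45
position: [0.5756, 0.0211, 0.1484]
tcp_rot: [[-0.988, 0.156, 0.002], [0.156, 0.988, -0.0], [-0.002, 0.0, -1.0]]
force: [0.4, -0.9, -2.2]
opening: 0.252
```

Call:
carry_out(grip=[-1], slide=[[0, 0, 0.7]], twist=[[0, 0, 0]])

```text
time_s: 10.55
position: [0.5756, 0.0212, 0.1477]
tcp_rot: [[-0.988, 0.156, 0.002], [0.156, 0.988, -0.0], [-0.002, 0.0, -1.0]]
force: [-0.0, -0.1, 2.2]
opening: 0.249
```

Call:
carry_out(grip=[-1], slide=[[0, 0, 0.7]], twist=[[0, 0, 0]])

```text
time_s: 10.65
position: [0.5757, 0.0211, 0.1477]
tcp_rot: [[-0.988, 0.156, 0.002], [0.156, 0.988, -0.0], [-0.002, 0.0, -1.0]]
force: [-1.2, 0.1, 6.7]
opening: 0.249
```

Contact on the strip at z = 0.1477, with about 9 N. I'll ease off and ride along +y.

Call:
carry_out(grip=[-1, -1, -1, -1], slide=[[0, 2, 0.2], [0, 4, 0.3], [0, 4, 0.3], [0, 4, 0.3]], twist=[[0, 0, 0], [0, 0, 0], [0, 0, 0], [0, 0, 0]])

```text
time_s: 11.05
position: [0.5793, 0.0336, 0.1478]
tcp_rot: [[-0.988, 0.156, 0.006], [0.156, 0.988, -0.004], [-0.006, -0.003, -1.0]]
force: [-1.3, -2.1, 2.8]
opening: 0.253
```

```bash
python3 goto.py -9.0 .581,.055,.1477
```

```text
pos [0.5793 0.0336 0.1478] f [-1.33 -2.1   2.85] m [-0.52  0.17 -0.01] open 0.253 t 11.05
twist [-0.0032, 0.0062, 0.0007]
1 x [1.6, 21.4, -0.0]
```

Call:
carry_out(grip=[-1, -1, -1], slide=[[1.5, 4, 0.3], [0.5, 4, 0.3], [0.3, 4, 0.3]], twist=[[-0.003, 0.006, 0], [0, 0, 0], [0, 0, 0]])

```text
time_s: 11.35
position: [0.5802, 0.0459, 0.1477]
tcp_rot: [[-0.988, 0.155, 0.003], [0.155, 0.988, -0.002], [-0.003, -0.002, -1.0]]
force: [0.5, -3.0, 2.5]
opening: 0.247
```

```bash
python3 goto.py -9.0 .5805,.055,.1477
```

```text
pos [0.5802 0.0459 0.1477] f [ 0.47 -3.    2.53] m [-0.69  0.19 -0.  ] open 0.247 t 11.35
twist [-0.0018, 0.0031, 0.0015]
1 x [1.2, 9.0, -0.0]
```

Call:
carry_out(grip=[-1, -1], slide=[[1.2, 3, 0.3], [0.3, 3, 0.3]], twist=[[-0.002, 0.003, 0], [0, 0, 0]])

```text
time_s: 11.55
position: [0.5804, 0.0522, 0.1476]
tcp_rot: [[-0.988, 0.154, 0.002], [0.154, 0.988, -0.001], [-0.002, -0.001, -1.0]]
force: [-1.0, -4.1, 3.2]
opening: 0.249
```

Call:
carry_out(grip=[-1, -1], slide=[[0.3, 2, 0.3], [0.2, 2, 0.3]], twist=[[0, 0, 0], [0, 0, 0]])

```text
time_s: 11.75
position: [0.5803, 0.0571, 0.1468]
tcp_rot: [[-0.988, 0.155, 0.001], [0.155, 0.988, 0.0], [-0.001, 0.0, -1.0]]
force: [0.4, -0.3, -2.3]
opening: 0.247
```

```bash
python3 goto.py -9.0 .5805,.059,.1477
```

```text
pos [0.5803 0.0571 0.1468] f [ 0.4  -0.26 -2.31] m [0.02 0.05 0.02] open 0.247 t 11.75
twist [0.0004, 0.0014, 0.0018]
1 x [0.1, 1.9, -0.9]
```

The force has gone to bare weight and z is falling, so the notch is here. I'll lower into it.

Call:
carry_out(grip=[-1, -1], slide=[[0, 1, 1], [0, 0, 1]], twist=[[0, 0, 0.002], [0, 0, 0]])

```text
time_s: 11.95
position: [0.5787, 0.0606, 0.143]
tcp_rot: [[-0.987, 0.158, -0.003], [0.158, 0.987, 0.004], [0.003, 0.004, -1.0]]
force: [-0.7, 0.2, -3.3]
opening: 0.247
```

Call:
carry_out(grip=[-1, -1, -1], slide=[[0, 0, 1], [0, 0, 1], [0, 0, 1]], twist=[[0, 0, 0], [0, 0, 0], [0, 0, 0]])

```text
time_s: 12.25
position: [0.5785, 0.061, 0.1386]
tcp_rot: [[-0.987, 0.158, -0.004], [0.158, 0.987, 0.005], [0.004, 0.004, -1.0]]
force: [0.4, -0.6, -1.8]
opening: 0.25
```

```bash
python3 goto.py -9.0 .581,.059,.1377
```

```text
pos [0.5785 0.061  0.1386] f [ 0.41 -0.63 -1.76] m [-0.17  0.02 -0.02] open 0.25 t 12.25
twist [0.0041, -0.0043, -0.0012]
1 x [-2.8, -1.6, 0.9]
```

Call:
carry_out(grip=[-1, -1], slide=[[-2, -1, 0.5], [0, 0, 0.5]], twist=[[0.004, -0.004, -0.001], [0, 0, 0]])

```text
time_s: 12.45
position: [0.5797, 0.06, 0.1377]
tcp_rot: [[-0.988, 0.157, -0.002], [0.157, 0.988, 0.001], [0.002, 0.001, -1.0]]
force: [-1.7, -0.4, 6.2]
opening: 0.251
```

Call:
carry_out(grip=[-1], slide=[[0, 0, 0.5]], twist=[[0, 0, 0]])

```text
time_s: 12.55
position: [0.5797, 0.06, 0.1377]
tcp_rot: [[-0.988, 0.157, -0.002], [0.157, 0.988, 0.001], [0.002, 0.001, -1.0]]
force: [-2.0, -1.3, 2.9]
opening: 0.251
```

```bash
python3 goto.py -9.0 .581,.059,.1377
python3 - <<'E'
from rig import bot
import cv2
c=bot.capture("wrist")
cv2.imwrite("pics/w6.png",cv2.resize(c["color"][170:320,140:480,::-1],None,fx=2.3,fy=2.3,interpolation=2))
c=bot.capture("scene");cv2.imwrite("pics/s6.png",cv2.resize(c["color"][150:280,240:400,::-1],None,fx=4.5,fy=4.5,interpolation=2))
E
```

```text
pos [0.5797 0.06   0.1377] f [-1.98 -1.32  2.87] m [ 0.01  0.36 -0.03] open 0.251 t 12.55
twist [0.0006, -0.0018, -0.0005]
1 x [-1.5, -0.8, 0.0]
```

View pics/w6.png

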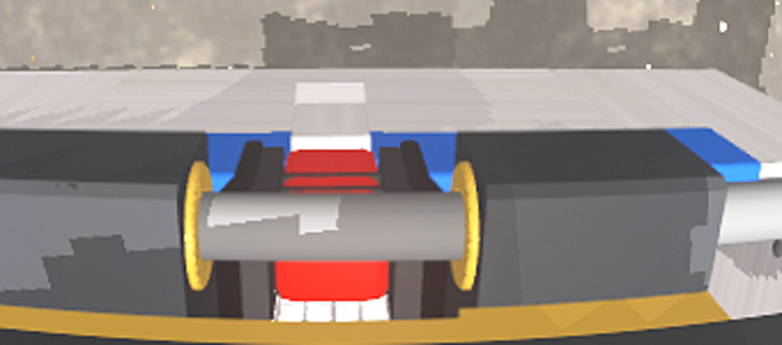

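View pics/s6.png

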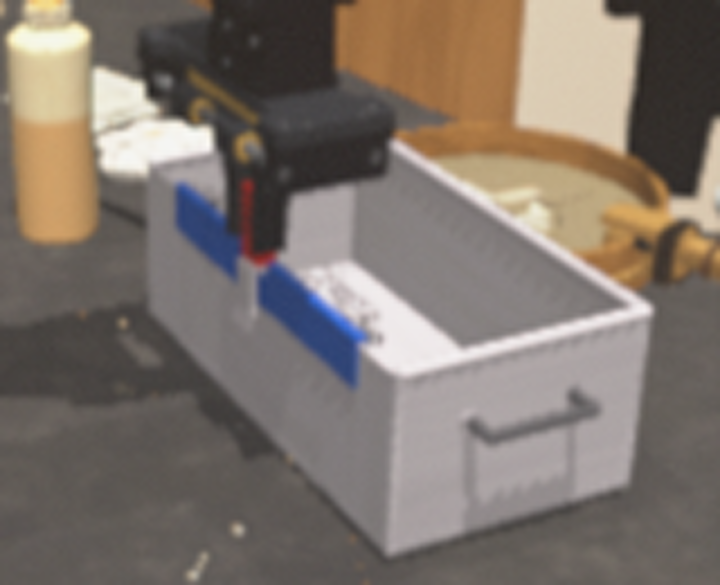

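The hook seated exactly 10 mm lower, at z = 0.1377. The leg hangs outside in the strip's gap at scene crop (248,290). I'll let go.

Call:
carry_out(grip=[0.3, 0.3, 0.3, 0.3], slide=[[0, 0, 0], [0, 0, 0], [0, 0, 0], [0, 0, 0]], twist=[[0, 0, 0], [0, 0, 0], [0, 0, 0], [0, 0, 0]])

```text
time_s: 13.05
position: [0.5812, 0.06, 0.1378]
tcp_rot: [[-0.988, 0.157, 0.002], [0.157, 0.988, 0.001], [-0.002, 0.001, -1.0]]
force: [0.7, 0.9, 0.2]
opening: 0.526
```

```bash
python3 goto.py -9.0 .58,.06,.25
```

```text
pos [0.5812 0.06   0.1378] f [0.68 0.86 0.24] m [ 0.03 -0.02  0.06] open 0.526 t 13.05
twist [0.0014, 0.002, -0.001]
3 x [0.3, -0.0, -37.4]
```

Call:
carry_out(grip=[0.5, 0.5, 0.5, 0.5, 0.5, 0.5, 0.5, 0.5, 0.5, 0.5], slide=[[0, 0, 0], [0, 0, 0], [0, 0, -8], [0, 0, -20], [0, 0, -30], [0, 0, -30], [0, 0, -30], [0, 0, -30], [0, 0, -20], [0, 0, 0]], twist=[[0, 0, 0], [0, 0, 0], [0, 0, 0], [0, 0, 0], [0, 0, 0], [0, 0, 0], [0, 0, 0], [0, 0, 0], [0, 0, 0], [0, 0, 0]])

```text
time_s: 14.05
position: [0.5805, 0.0599, 0.3148]
tcp_rot: [[-0.988, 0.157, 0.002], [0.157, 0.988, 0.001], [-0.002, 0.002, -1.0]]
force: [0.5, 0.6, -0.2]
opening: 0.753
```

```bash
python3 goto.py -9.0 .581,.059,.1377
python3 - <<'E'
from rig import bot
import cv2
from h import *
s=bot.read_state();c=bot.capture("wrist")
cv2.imwrite("pics/w7.png",c["color"][:,:,::-1])
P,ok=wcloud(s,c);col=c["color"].astype(int);r,g,b=[col[...,i] for i in range(3)]
red=ok&(r>110)&(g<60)&(b<60)&(P[...,2]>.1)&(P[...,2]<.2)&(abs(P[...,0]-.58)<.05)
q=P[red];print("red",np.percentile(q,[2,50,98],axis=0).round(4).tolist())
c=bot.capture("scene");cv2.imwrite("pics/s7.png",cv2.resize(c["color"][130:280,200:400,::-1],None,fx=4,fy=4,interpolation=2))
c=bot.capture("top");cv2.imwrite("pics/t7.png",c["color"][:,:,::-1])
E
```

```text
pos [0.5805 0.0599 0.3148] f [ 0.52  0.59 -0.22] m [ 0.01 -0.02 -0.  ] open 0.753 t 14.05
twist [0.0016, 0.002, -0.0011]
4 x [-0.1, -0.3, 44.3]
red [[0.5735, 0.0507, 0.1309], [0.5761, 0.0635, 0.1538], [0.5876, 0.0707, 0.1745]]
```

View pics/w7.png

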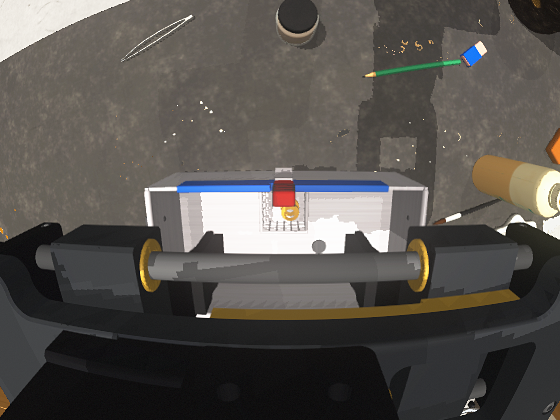

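View pics/s7.png

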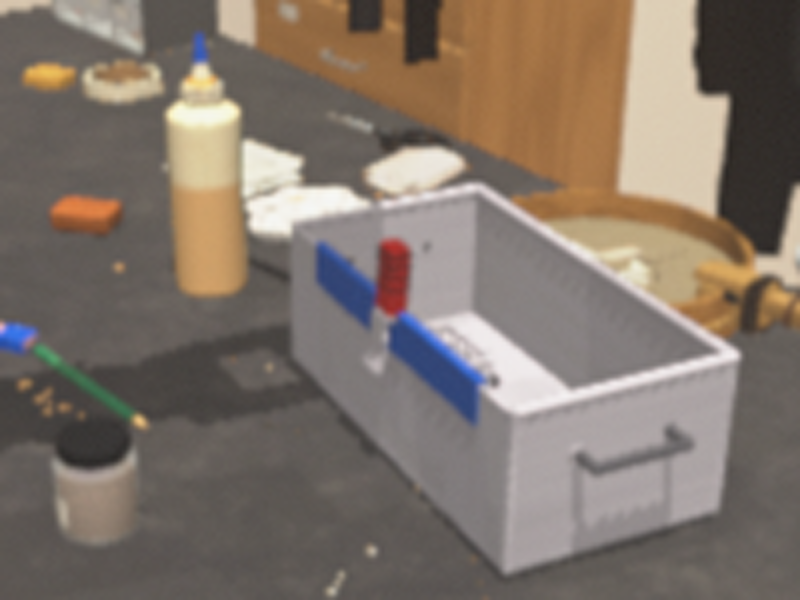

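View pics/t7.png

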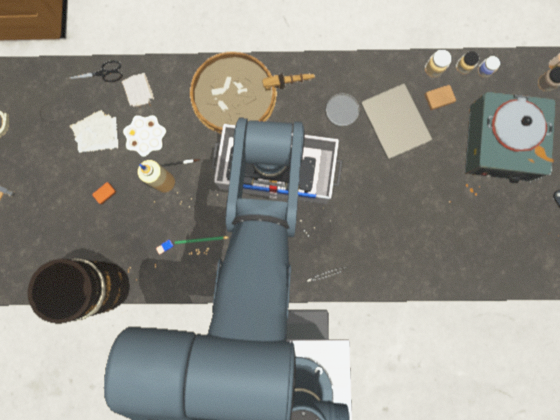

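The basket hangs free with its hook in the strip's notch (scene crop (385,330), wrist (284,185)) and the knob inside it (wrist (290,212)). The red block's top is at about 0.1745 m, as expected when seated (0.175 m). The bottle and jar are where they stood, and the gripper is clear.

```bash
python3 -c "
from rig import bot
print(bot.hand_in())"
```

```text
the job is handed in; nothing more can be done
None
```

The basket hangs by its hook in the notch of the blue strip, inside the tank, with the gripper open and clear above it. I handed the job in at about 14 s of the 64 s allowed.

- **Grip and carry:** I gripped the red handle on its y faces and carried the basket over the near rim. The arm drifted about 9 mm while the fingers first closed, so I re-centred before they touched the handle.
- **Feeling for the notch:** The hook met the strip with the tool at z = 0.1477 m. It then rode along +y until the contact force vanished and it sank to z = 0.1377 m, exactly the 10 mm notch depth.
- **Contact force:** Readings taken between moves showed about 9 N at most on the tank, against the 20 N limit. I did not read the force during each move.
- **Last checks:** After release the wrist force was about zero. The handle top measured 0.1745 m, against 0.175 m expected when seated. The pictures show the hook's leg in the strip's gap, the knob still in the basket, and the bottle and jar where they stood. No check failed or disagreed.

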